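# Lock the access panel of the control unit

### The arm

A 7-joint arm with a two-finger parallel gripper is mounted at the origin on a cart in front of the work surface, level with it; the furniture and walls round the work are solid. World frame = base frame: x ahead of the robot, y to its left, z up, the work surface at z = 0. Lengths are in m, angles in rad, forces in N, time in s.
With the tool pointing down it reaches from about 0.425 to 0.925 m from the base axis. Payload 6.8 kg.
Tool frame: the origin (TCP) lies midway between the tips of the shut fingers; the grasp point (between the pads) lies 19 mm behind it; z points along the fingers, y is the line along which they close (so a half turn about z gives the same grasp; the last joint's range is limited). The gripper opens to 85 mm and grips with 20 to 120 N. Pads are 22 mm wide; open, the fingers measure 114 mm over their backs; the gripper's body (76 mm by 85 mm) begins 54 mm behind the grasp point. The pads swing forward as they close: fully open they stand 13 mm farther back than shut.
Start: joints at [1.023, 0.477, 0.022, 1.555, -0.011, 1.109, -0.083], TCP at [0.287, -0.611, 0.231] pointing down, gripper open.
Joint ranges: [-2.96, 2.96], [-0.34, 2.1], [-1.41, 1.46], [0.24, 2.44], [-1.37, 4.51], [0.17, 1.92], [-2.96, 2.96]. Speed limits (rad/s): [2.39, 2.39, 3.14, 3.14, 3.14, 3.14, 3.14].

### API

Orientations are given as a unit quaternion [w, x, y, z].
In Python, from station import * gives the robot as it stands.
- The arm moves only by the shell command python3 -m creep 'ROWS' [FORCE]. ROWS is JSON, a list of rows, each a list of 7 numbers: the gripper command: -1 is shut, 1 is fully open, values between are in proportion, then the shift along the world's x, y, z in mm, then the turn, a rotation vector about the world's x, y, z in rad. A call has 1 to 5 rows; each row shifts and turns the commanded pose from where the row before left it; what a row does not reach is not made up. A row lasts 1/8 s, in which the tool goes at most 62.5 mm and 10.7 degrees, less where a joint would pass 70% of its speed; a pose out of reach is approached as far as the arm can. A call is refused whole if a number of a shift passes 62.5 or a number of a turn 0.188, either way. A call with a gripper value outside its range is refused whole. The fingers move at their own pace and stop on an object; FORCE is the grip in N (left out, the last holds). Time passes only in rows, so rows that do not move let the fingers close. It gives the time, the measured TCP pose, the force, the opening and the grip force at its end, in the units of the state.
- get_obs(): the state, without advancing time (a new reading comes with each control period).
- read_camera(name): name is "side" or "top"; returns (picture, depth): 400x640x3 uint8, red, green, blue; 400x640 float32, m along the optical axis (not along the pixel's ray), 0 where there is no reading.
- camera_params(name): a dict with "intrinsics" (3x3 intrinsics, pixels), "cam_to_world" (4x4, takes a point from camera to world coordinates). Camera axes: x right, y up, looking along -z (the intrinsics and any distortion apply to the point x, -y, -z); pixel columns grow to the right and rows downward; lengths in m; the calibration is good to about 2 mm. A picture is of the moment at which its call begins. camera_params takes no time and is no camera call.
- hand_in(): hands the job in; it is judged then, once.
The state is a dict: "t": time; "q": joint angles; "joint_vel": joint speeds; "joint_torque": joint torques, N m; "eef_pos": TCP position; "tool_rot": TCP orientation; "contact_force": force on the tool from outside, world axes, zero at the start; "torque": the same for the moment, N m; "gripper_width": opening from 0.0 (shut) to 1.0 (fully open); "grasp_force": force on a finger pad.
Only numpy, scipy, OpenCV 4.12 (cv2) and the standard library are available. Lean on these libraries where they do the work, as an engineer would, in place of code of your own. Each camera call takes 0.05 s, during which the arm holds its last target. There are 200 camera calls.

### The job

The sprung access panel on top of the grey control unit is standing ajar. With the fingertips in the slot of its big quarter-turn fastener, press the panel down shut and, while it is down, turn the fastener clockwise to its stop so that the panel stays locked shut when you let go. Do not grasp or lift anything, do not pull the panel open, and leave the puck, the weight and the screwdriver beside the unit where they are.

Things in the scene. Friction and masses are not known exactly. Their poses are not given: they have to be found in the camera images.
- unit: Grey painted steel control unit, fixed to the bench: an open-topped housing 190 (x, front to back) x 200 (y) x 66 mm high, walls 5 mm. Origin: centre of its underside, on the bench; x points to its back (hinge side), y to its left, z up. A ledge inside the middle of the front wall catches the fastener's tongue.
- panel (a joint): Angle (rad) of the aluminium top panel, 190 x 200 x 4 mm, hinged along the housing's top back edge (unit x = +95, z = 66 mm, axis along y). 0 = shut flat; positive = front edge raised. A spring holds it ajar at about 0.13; pressing it shut at the fastener takes about 3 N (press with about 10 N). It springs up again unless locked; locked it may rise to about 0.015.
- fastener (a joint): Angle (rad) of the fastener, growing clockwise seen from above. 0 = unlocked, slot parallel to unit y; 1.571 = locked, at its stop, slot along unit x. Starts at 0 to 0.5. Friction 0.06 N m, stays where left. From about 0.8 a tongue passes under the ledge, only while the panel is pressed shut; turned with the panel up, it lands above the ledge and the panel cannot shut until turned back.
- slot (a point): Centre of the slot's floor, on the fastener's axis (z along the axis, y along the slot). Panel shut: 74 mm above the bench at unit x = -40, y = 0; ajar: about 16 mm higher. The slot, 34 mm wide, 77 long, 14 deep, runs between two D-shaped lobes on a steel disc of 77 mm diameter.
- boss_top (a point): Centre of the top of the grey square boss, 100 x 100 mm, fixed on the panel round the fastener, which turns in its 81 mm hole. Its top is flush with the tops of the lobes, 88 mm above the bench when the panel is shut, so the fingertips can only push from within the slot. Lies on the fastener's axis.
- puck: Loose black round specimen puck, 30 mm diameter, 17 mm high, standing beside the unit; origin at the centre of its underside. Leave alone.
- weight: Loose brass knobbed weight, 29 mm diameter, 53 mm high, standing beside the unit; origin at the centre of its underside. Leave alone.
- screwdriver: Loose screwdriver with a green handle, 229 mm long, 32 mm thick, lying behind the unit; origin at the centre of its underside. Leave alone.

How it is judged:
At the end, for the whole second after the job is handed in: The fastener is turned to within about 0.2 rad of its locked stop (over 1.35 rad), the panel stays shut (under 0.035 rad) by itself, and both are at rest (value of joint fastener above 1.35 rad and value of joint panel below 0.035 rad and velocity of joint each of fastener, panel below 0.05 rad/s); the robot touches nothing.
It fails at once if the panel is lifted open (over 0.3 rad) (value of joint panel above 0.3 rad).
It fails at once if the puck is moved (over 20 mm) (distance of puck from where it was at the start of the episode above 0.02 m).
It fails at once if the weight is moved (over 20 mm) (distance of weight from where it was at the start of the episode above 0.02 m).
It fails at once if the screwdriver is moved (over 20 mm) (distance of screwdriver from where it was at the start of the episode above 0.02 m).
It also fails if it takes over 42 s, if anything falls off the work surface, if the arm or the gripper's body presses on something with over 40 N, if the wrist force passes 120 N, or if a joint passes its speed limit or range.

## Working session

There is one attempt and no reset: what is moved stays moved. The work goes in short steps, Python scripts to look and compute and a shell command to move; the robot and the scene stay as the last step left them, time stands still between calls to the robot, and variables do not carry over. Pictures are saved under pics/ and viewed, at most 10 in all, crops included, and the job is handed in when it is done.

```bash
mkdir -p pics; cat > h.py <<'E'
from station import *
import numpy as np, cv2
def pts(name):
    im,d=read_camera(name); p=camera_params(name); K=np.array(p["intrinsics"]); T=np.array(p["cam_to_world"])
    v,u=np.mgrid[0:400,0:640]; x=(u-K[0,2])/K[0,0]*d; y=(v-K[1,2])/K[1,1]*d
    P=np.stack([x,-y,-d],-1)@T[:3,:3].T+T[:3,3]; P[d==0]=np.nan
    return im,P
E
python3 - <<'E'
from h import *
for n in("top","side"):
    im,P=pts(n); cv2.imwrite(f"pics/{n}0.png",im[:,:,::-1]); np.save(f"{n}0.npy",P); print(camera_params(n))
print(get_obs())
E
```

```text
{'intrinsics': array([[517.01128184,   0.        , 324.43039591],
       [  0.        , 517.01128184, 197.56898357],
       [  0.        ,   0.        ,   1.        ]]), 'cam_to_world': array([[ 7.01280781e-03,  9.84713958e-01, -1.74038047e-01,
         3.91386019e-01],
       [-9.99972443e-01,  7.32975251e-03,  1.17844949e-03,
        -1.10700256e-01],
       [ 2.43609147e-03,  1.74024987e-01,  9.84738224e-01,
         1.27514253e+00],
       [ 0.00000000e+00,  0.00000000e+00,  0.00000000e+00,
         1.00000000e+00]])}
{'intrinsics': array([[477.99089215,   0.        , 316.2391704 ],
       [  0.        , 477.99089215, 198.94923404],
       [  0.        ,   0.        ,   1.        ]]), 'cam_to_world': array([[ 0.9265064 , -0.32315599,  0.19275916,  0.82270823],
       [ 0.37597292,  0.77439671, -0.50887533, -0.5876122 ],
       [ 0.01517405,  0.54394847,  0.83898141,  0.9039253 ],
       [ 0.        ,  0.        ,  0.        ,  1.        ]])}
{'t': 0.1, 'q': array([ 1.02288648,  0.47771388,  0.02236407,  1.5563509 , -0.0114949 ,
        1.10933553, -0.08310473]), 'joint_vel': array([ 0.00132925, -0.00252436,  0.00054309, -0.00268857,  0.00126628,
       -0.00042361, -0.00125653]), 'joint_torque': array([ 3.98160701e-03, -5.97762680e+01,  1.61330000e+00, -2.81956261e+01,
        1.27834693e-02,  5.00359369e-03, -4.02187493e-05]), 'eef_pos': array([ 0.28713667, -0.61028039,  0.23042647]), 'tool_rot': array([-8.01734167e-04,  9.75918007e-01,  2.18136056e-01, -2.49234726e-04]), 'contact_force': array([-0.15717981,  0.07269096,  0.2695013 ]), 'torque': array([-0.00141443, -0.02196465, -0.0040822 ]), 'grasp_force': 0.0, 'gripper_width': 0.9990096065006973}
```

View pics/top0.png

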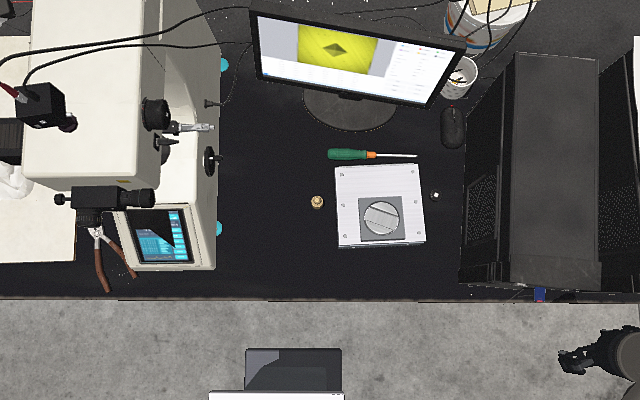

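View pics/side0.png

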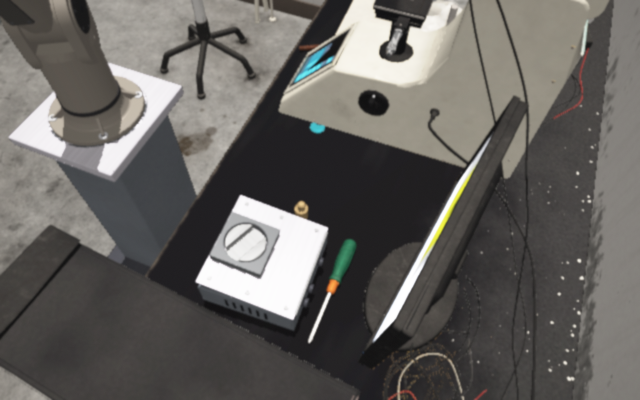

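Top view: the unit is centred near (380,205) and the fastener near (381,218), with its slot running roughly (366,212)–(397,228). The weight is at (317,202), the puck at (435,196) and the screwdriver at (370,155). The side view agrees, with the fastener at (245,242).

```bash
python3 - <<'E'
from h import *
P=np.load("top0.npy"); im=cv2.imread("pics/top0.png")
c=cv2.resize(im[150:260,300:450],None,fx=5,fy=5,interpolation=cv2.INTER_CUBIC); cv2.imwrite("pics/c0.png",c)
Z=P[:,:,2]
print((Z[196:242:2,356:408:2]*1000).round().astype(int))
# panel white mask
g=im.min(2); m=((g>150)&(Z>.05)&(Z<.13)).astype(np.uint8); m[:, :325]=0; m[:,440:]=0
m2=cv2.morphologyEx(m,cv2.MORPH_CLOSE,np.ones((45,45))); n,l,s,_=cv2.connectedComponentsWithStats(m2); k=1+s[1:,4].argmax()
cs,_=cv2.findContours((l==k).astype(np.uint8),0,2); r=cv2.boxPoints(cv2.minAreaRect(cs[0])); print(r,s[k])
for q in r:
    a,b=(np.array([380,205])+.93*(q-[380,205])).round().astype(int); print(P[b,a])
E
```

```text
[[                  84                   80                   82
                    82                   75                   80
                    78                   79                   78
                    76                   80                   79
                    81                   81                   80
                    79                   78                   98
                    94                  101                   99
                    98                   97                   79
                    79                   81]
 [                  80                   97                  101
                    97                   98                   98
                   101                   99                   98
                   102                   96                   98
                   100                   99                   98
                    99                   98                   95
                   100                  102                   99
                    99                   98                   84
               
[... 11527 characters left out ...]
                  97                  103                   97
                   104                   99                   99
                    95                   97                   98
                    92                   95                   91
                    96                   92                   95
                    94                   93]]
[[333.39487 166.60602]
 [419.82535 160.51935]
 [425.55075 241.82037]
 [339.12027 247.90704]] [ 335  163   91   85 6814]
[ 0.6746827  -0.14178408  0.06689373]
[ 0.6877365  -0.33336273  0.06981817]
[ 0.50545683 -0.33597679  0.09455941]
[ 0.49281088 -0.15399836  0.06606103]<stdin>:5: RuntimeWarning: invalid value encountered in cast
```

View pics/c0.png

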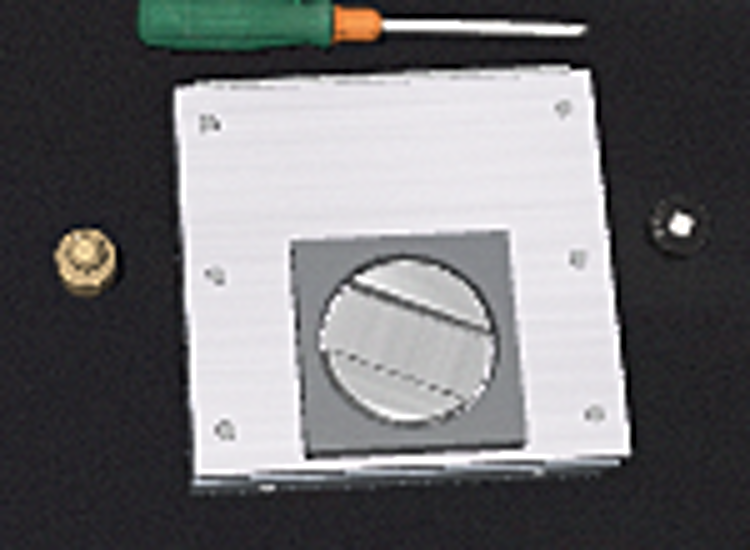

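The crop shows the boss corners at (290,240), (508,230), (525,442) and (308,455). The slot edges are (350,285)–(490,328) and (330,350)–(462,398), so the fastener starts about 0.37 rad clockwise.

```bash
python3 - <<'E'
from h import *
from scipy.spatial.transform import Rotation as R
p=camera_params("top"); K=p["intrinsics"]; T=p["cam_to_world"]
def ray(c,n,z0,x0):  # plane z = z0 - n*(x-x0)
    u,v=np.array(c)/5+[300-.4,150-.4]; d=T[:3,:3]@np.array([(u-K[0,2])/K[0,0],-(v-K[1,2])/K[1,1],-1]); o=T[:3,3]
    t=(z0-n*(o[0]-x0)-o[2])/(d[2]+n*d[0]); return o+t*d
xc=.54
for _ in range(3):
    B=np.array([ray(c,.13,.1045,xc) for c in [(290,240),(508,230),(525,442),(308,455)]]); xc=B.mean(0)[0]
print(B.round(4),B.mean(0)); print([np.linalg.norm(B[i]-B[i-1]).round(4) for i in range(4)])
v=(B[0]-B[1])+(B[3]-B[2]); w=(B[0]-B[3])+(B[1]-B[2])
yaw=[np.arctan2(-v[0],v[1]),np.arctan2(w[1],w[0])]; print("yaw",yaw)
for a,b,z in [((350,285),(490,328),.1045),((330,350),(462,398),.1045)]:
    A,Bb=ray(a,.13,z,xc),ray(b,.13,z,xc); s=A-Bb; print("slot dir from +y (cw+)",np.arctan2(s[0],s[1]),A,Bb)
o=get_obs(); M=R.from_quat(o["tool_rot"],scalar_first=True).as_matrix(); y=M[:,1]; print("tool y",y,"cw from +y",np.arctan2(y[0],y[1]), M[:,2])
P=np.load("top0.npy")
for n,sl in [("tower",np.s_[60:300,465:640]),("scope",np.s_[100:270,100:215])]:
    q=P[sl].reshape(-1,3); q=q[q[:,2]>.03]; print(n,np.nanpercentile(q,[1,99],axis=0))
E
```

```text
[[ 0.5999 -0.1888  0.0984]
 [ 0.6054 -0.2898  0.0976]
 [ 0.5059 -0.2937  0.1106]
 [ 0.4992 -0.1956  0.1114]] [ 0.55260456 -0.24197778  0.10449945]
[np.float64(0.1017), np.float64(0.1012), np.float64(0.1005), np.float64(0.0983)]
yaw [np.float64(0.06142755865404881), np.float64(0.053450720667197714)]
slot dir from +y (cw+) 0.30229876175166454 [ 0.57856252 -0.21611211  0.10112547] [ 0.55870387 -0.27979087  0.10370709]
slot dir from +y (cw+) 0.35248258365671076 [ 0.54783041 -0.20638006  0.10512064] [ 0.52593563 -0.26590189  0.10796696]
tool y [ 0.42576541 -0.90483204 -0.00167359] cw from +y 2.7017843648587583 [-8.36239573e-04  1.45611946e-03 -9.99998590e-01]
tower [[ 0.39558502 -0.72921576  0.05109824]
 [ 0.86218483 -0.43478512  0.37719815]]
scope [[0.43907608 0.13489359 0.04849044]
 [0.79000252 0.33571856 0.53981704]]
```

```bash
python3 -m creep '[[-0.06,5,45,0,0,0,-0.08],[-0.06,5,45,0,0,0,-0.08],[-0.06,5,45,0,0,0,-0.08],[-0.06,10,45,0,0,0,-0.08],[-0.06,20,40,0,0,0,-0.08]]'; python3 -m creep '[[-0.06,25,40,0,0,0,-0.08],[-0.06,30,40,0,0,0,-0.08],[-0.06,40,30,-5,0,0,-0.08],[-0.06,40,20,-5,0,0,-0.08],[-0.06,40,10,-5,0,0,-0.05]]'
```

```text
t: 0.72
eef_pos: [0.3318, -0.3892, 0.2311]
tool_rot: [-0.0, 1.0, 0.018, -0.0]
contact_force: [0.6, -0.0, 0.2]
gripper_width: 0.471
grasp_force: 0.0
t: 1.35
eef_pos: [0.5085, -0.2491, 0.216]
tool_rot: [-0.0, 0.986, -0.165, -0.0]
contact_force: [1.0, -0.5, 0.5]
gripper_width: 0.47
grasp_force: 0.0
```

```bash
python3 -m creep '[[-0.06,42,7,0,0,0,0],[-0.06,0,0,-30,0,0,0],[-0.06,0,0,-30,0,0,0],[-0.06,0,0,-26,0,0,0],[-0.06,0,0,0,0,0,0]]'; python3 - <<'E'
from h import *
t,_=pts("top"); s,_=pts("side")
a=cv2.resize(t[160:260,320:440],None,fx=3.3,fy=5); a=cv2.resize(t[160:260,320:440],(480,400)); b=cv2.resize(s[180:280,200:300],(300,300))
im=np.zeros((400,780,3),np.uint8); im[:,:480]=a; im[:300,480:]=b
cv2.imwrite("pics/b1.png",im[:,:,::-1]); print(get_obs()["q"])
E
```

```text
t: 1.98
eef_pos: [0.5476, -0.2431, 0.128]
tool_rot: [-0.0, 0.986, -0.164, -0.003]
contact_force: [0.4, -0.1, 0.3]
gripper_width: 0.469
grasp_force: 0.0
[ 0.36729717  0.46872908 -0.06982409  1.82373415  0.04196715  0.85040552
 -1.62380417]
```

View pics/b1.png

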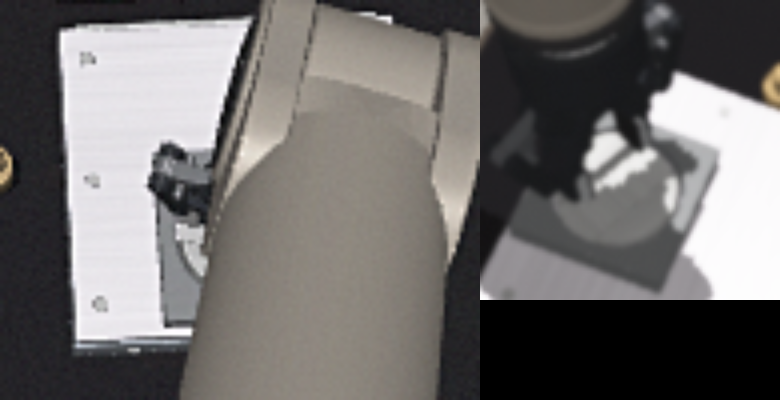

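The fingers hover over the slot, but q7 would run out of range on the clockwise turn. I'll raise the tool and re-index it half a turn counter-clockwise.

```bash
python3 -m creep '[[-0.06,0,0,40,0,0,0.16],[-0.06,0,0,0,0,0,0.18],[-0.06,0,0,0,0,0,0.18],[-0.06,0,0,0,0,0,0.18],[-0.06,0,0,0,0,0,0.18]]'; python3 -m creep '[[-0.06,0,0,0,0,0,0.18],[-0.06,0,0,0,0,0,0.18],[-0.06,0,0,0,0,0,0.18],[-0.06,0,0,0,0,0,0.18],[-0.06,0,0,0,0,0,0.18]]';python3 -m creep '[[-0.06,0,0,0,0,0,0.18],[-0.06,0,0,0,0,0,0.18],[-0.06,0,0,0,0,0,0.18],[-0.06,0,0,0,0,0,0.18],[-0.06,0,0,0,0,0,0.18]]';python3 -m creep '[[-0.06,0,0,0,0,0,0.18],[-0.06,0,0,0,0,0,0.1],[-0.06,0,0,0,0,0,0]]'; python3 -c "
from station import *
print(get_obs()['q'])"
```

```text
t: 2.7
eef_pos: [0.5502, -0.2442, 0.1722]
tool_rot: [0.001, 0.962, 0.274, 0.001]
contact_force: [-0.9, 0.3, 0.0]
gripper_width: 0.471
grasp_force: 0.0
t: 3.32
eef_pos: [0.5501, -0.2444, 0.1721]
tool_rot: [0.001, 0.747, 0.665, 0.0]
contact_force: [0.8, -0.4, -0.2]
gripper_width: 0.469
grasp_force: 0.0
t: 3.95
eef_pos: [0.55, -0.2446, 0.1721]
tool_rot: [0.001, 0.383, 0.924, -0.0]
contact_force: [0.1, -0.9, -0.4]
gripper_width: 0.469
grasp_force: 0.0
t: 4.32
eef_pos: [0.5499, -0.2445, 0.1717]
tool_rot: [0.001, 0.254, 0.967, -0.0]
contact_force: [0.3, -0.1, 0.3]
gripper_width: 0.466
grasp_force: 0.0
[ 0.84965193  0.51675763 -0.71910001  1.75854925  0.39461832  1.01354682
  1.04002472]
```

```bash
python3 -m creep '[[-0.06,1,2,0,0,0,0.1],[-0.06,0,0,-20,0,0,0.08],[-0.06,0,0,-15,0,0,0],[-0.06,0,0,-10,0,0,0],[-0.06,0,0,0,0,0,0]]'; python3 - <<'E'
from h import *
s,_=pts("side")
cv2.imwrite("pics/b2.png",cv2.resize(s[190:280,190:300],(660,540),interpolation=cv2.INTER_CUBIC)[:,:,::-1]); print(get_obs()["q"])
E
```

```text
t: 4.95
eef_pos: [0.55, -0.2417, 0.1247]
tool_rot: [-0.001, 0.166, 0.986, 0.0]
contact_force: [0.4, 0.3, 0.2]
gripper_width: 0.47
grasp_force: 0.0
[ 0.84814605  0.58197533 -0.72938858  1.79287205  0.46793692  0.94763883
  1.15794996]
```

View pics/b2.png

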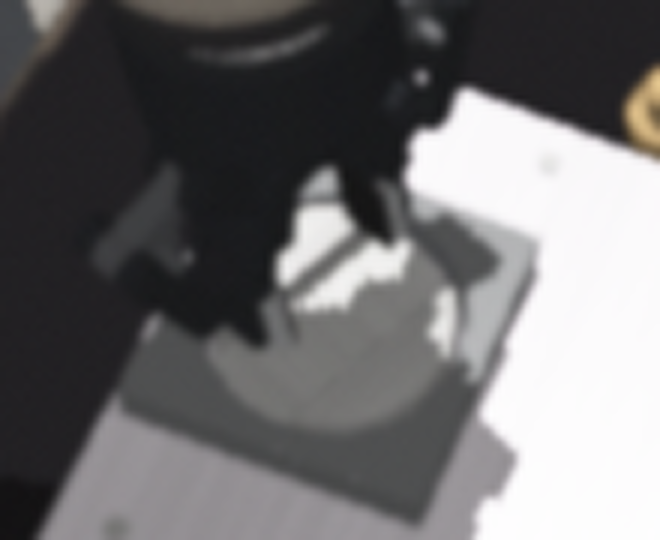

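The tips, at (260,340) and (385,240), line up with the slot direction, between the lobe edges. Descending until it shuts.

```bash
python3 -m creep '[[-0.06,0,0,-10,0,0,0],[-0.06,0,0,-10,0,0,0],[-0.06,0,0,-8,0,0,0],[-0.06,0,0,-6,0,0,0],[-0.06,0,0,0,0,0,0]]'; python3 -m creep '[[-0.06,-1,0,-4,0,0,0],[-0.06,0,0,-4,0,0,0],[-0.06,0,0,0,0,0,0]]';  python3 -m creep '[[-0.06,0,0,-3,0,0,0],[-0.06,0,0,-3,0,0,0],[-0.06,0,0,0,0,0,0]]'
```

```text
t: 5.62
eef_pos: [0.5501, -0.2417, 0.0907]
tool_rot: [-0.0, 0.165, 0.986, 0.0]
contact_force: [0.2, 0.3, 0.4]
gripper_width: 0.468
grasp_force: 0.0
t: 6.0
eef_pos: [0.5494, -0.2418, 0.0832]
tool_rot: [0.0, 0.165, 0.986, -0.0]
contact_force: [-1.4, -0.2, 0.5]
gripper_width: 0.472
grasp_force: 0.6
t: 6.38
eef_pos: [0.549, -0.2418, 0.077]
tool_rot: [-0.0, 0.165, 0.986, -0.0]
contact_force: [-0.8, 0.5, 2.6]
gripper_width: 0.47
grasp_force: 1.1
```

```bash
python3 -m creep '[[-0.06,0,0,-3,0,0,0],[-0.06,0,0,-3,0,0,0],[-0.06,0,0,0,0,0,0]]'; python3 -m creep '[[-0.06,0,0,-2,0,0,0],[-0.06,0,0,0,0,0,0]]'
```

```text
t: 6.75
eef_pos: [0.5493, -0.2419, 0.0724]
tool_rot: [-0.0, 0.165, 0.986, -0.001]
contact_force: [-6.9, 0.4, 14.8]
gripper_width: 0.474
grasp_force: 7.3
t: 7.0
eef_pos: [0.5493, -0.2419, 0.0722]
tool_rot: [-0.0, 0.165, 0.986, -0.001]
contact_force: [-12.0, 1.4, 30.3]
gripper_width: 0.47
grasp_force: 15.0
```

```bash
python3 -m creep '[[-0.06,-0.5,0,2,0,0,0],[-0.06,0,0,0,0,0,-0.08],[-0.06,0,0,0,0,0,-0.08],[-0.06,0,0,0,0,0,-0.08],[-0.06,0,0,0,0,0,0]]'; python3 -m creep '[[-0.06,0,0,0,0,0,-0.08],[-0.06,0,0,0,0,0,-0.08],[-0.06,0,0,0,0,0,-0.08],[-0.06,0,0,0,0,0,0]]'; python3 -c "
from station import *
print(get_obs()['torque'])"
```

```text
t: 7.62
eef_pos: [0.549, -0.2422, 0.0725]
tool_rot: [0.0, 0.283, 0.959, -0.001]
contact_force: [-5.3, 0.3, 11.6]
gripper_width: 0.473
grasp_force: 6.4
t: 8.12
eef_pos: [0.5488, -0.2424, 0.0724]
tool_rot: [0.0, 0.395, 0.918, -0.001]
contact_force: [-6.0, 0.5, 12.5]
gripper_width: 0.469
grasp_force: 6.7
[-0.01890479  1.31381147 -0.05803512]
```

```bash
python3 -m creep '[[-0.06,0,0,0,0,0,-0.08],[-0.06,0,0,0,0,0,-0.08],[-0.06,0,0,0,0,0,-0.08],[-0.06,0,0,0,0,0,-0.08],[-0.06,0,0,0,0,0,0]]'; python3 -m creep '[[-0.06,0,0,0,0,0,-0.08],[-0.06,0,0,0,0,0,-0.08],[-0.06,0,0,0,0,0,-0.08],[-0.06,0,0,0,0,0,-0.08],[-0.06,0,0,0,0,0,0]]'; python3 -c "
from station import *
print(get_obs()['torque'])"
```

```text
t: 8.75
eef_pos: [0.5484, -0.2426, 0.0724]
tool_rot: [0.0, 0.537, 0.844, -0.001]
contact_force: [-6.3, -0.4, 13.6]
gripper_width: 0.469
grasp_force: 7.2
t: 9.38
eef_pos: [0.548, -0.2426, 0.0724]
tool_rot: [-0.0, 0.664, 0.747, -0.001]
contact_force: [-9.1, -0.8, 15.4]
gripper_width: 0.468
grasp_force: 7.7
[-0.02643092  1.84132814 -0.09672659]
```

Tool is now at about 1.45 rad clockwise, so turn on to the stop.

```bash
python3 -m creep '[[-0.06,0,0,0,0,0,-0.08],[-0.06,0,0,0,0,0,-0.08],[-0.06,0,0,0,0,0,0]]'; python3 -c "
from station import *
print(get_obs()['torque'])";  python3 -m creep '[[-0.06,0,0,0,0,0,-0.08],[-0.06,0,0,0,0,0,-0.06],[-0.06,0,0,0,0,0,0]]'; python3 -c "
from station import *
print(get_obs()['torque'])"
```

```text
t: 9.75
eef_pos: [0.5495, -0.2425, 0.0725]
tool_rot: [0.001, 0.722, 0.692, -0.0]
contact_force: [-3.5, -1.1, 10.4]
gripper_width: 0.468
grasp_force: 5.5
[-0.17210216  0.96920119 -0.08908215]
t: 10.12
eef_pos: [0.5507, -0.2414, 0.0725]
tool_rot: [0.001, 0.768, 0.641, 0.001]
contact_force: [-0.8, 1.2, 7.8]
gripper_width: 0.471
grasp_force: 5.5
[0.28710581 0.28048031 0.09862679]
```

```bash
python3 -m creep '[[-0.06,0,0,-0.5,0,0,-0.08],[-0.06,0,0,0,0,0,-0.05],[-0.06,0,0,0,0,0,0]]'; python3 - <<'E'
from h import *
print(get_obs()['torque'],get_obs()['q'])
s,_=pts("side")
cv2.imwrite("pics/b3.png",cv2.resize(s[190:300,190:320],(650,550),interpolation=cv2.INTER_CUBIC)[:,:,::-1])
E
```

```text
t: 10.5
eef_pos: [0.5511, -0.2411, 0.0725]
tool_rot: [0.002, 0.804, 0.595, 0.0]
contact_force: [-2.5, -1.8, 12.3]
gripper_width: 0.474
grasp_force: 69.5
[-0.1083545   0.71740763  4.35546723] [ 0.54994216  0.56559548 -0.32143772  1.84612922  0.25120644  0.76518225
 -0.20276423]
```

View pics/b3.png

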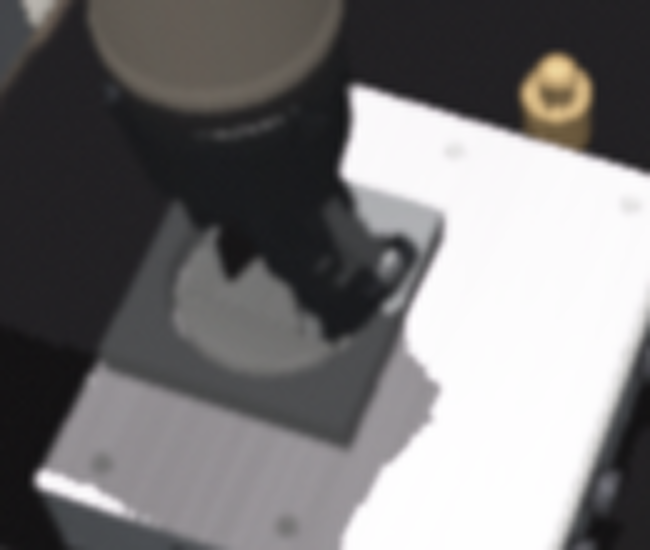

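The stop has been reached: the moment about z jumped to 4.4 N m and the panel looks flat. Back off inside the slot's play, then lift.

```bash
python3 -m creep '[[-0.06,0,0,0,0,0,0.12],[-0.06,-1,-0.5,0,0,0,0.12],[-0.06,0,0,0,0,0,0.06],[-0.06,0,0,0,0,0,0]]'; python3 -c "
from station import *
print(get_obs()['torque'])"; python3 -m creep '[[-0.06,0,0,4,0,0,0],[-0.06,0,0,5,0,0,0],[-0.06,0,0,10,0,0,0],[-0.06,0,0,20,0,0,0],[-0.06,0,0,40,0,0,0]]'; python3 -m creep '[[-0.06,-30,0,50,0,0,0],[-0.06,-50,0,40,0,0,0],[-0.06,-50,-20,30,0,0,0],[-0.06,-10,-50,30,0,0,0],[-0.06,0,0,0,0,0,0]]'; python3 - <<'E'
from h import *
ims=[]
for n,sl in (("side",np.s_[180:330,180:340]),("top",np.s_[150:260,310:450])):
    s,P=pts(n); ims.append(cv2.resize(s[sl],(400,380)))
    if n=="top": np.save("t1.npy",P)
cv2.imwrite("pics/b4.png",np.hstack(ims)[:,:,::-1])
E
```

```text
t: 11.05
eef_pos: [0.5506, -0.2405, 0.0724]
tool_rot: [0.001, 0.71, 0.704, 0.002]
contact_force: [0.5, 3.6, 11.6]
gripper_width: 0.47
grasp_force: 10.6
[0.97643366 0.25488979 0.08897768]
t: 11.68
eef_pos: [0.5469, -0.2427, 0.1505]
tool_rot: [-0.001, 0.711, 0.703, -0.001]
contact_force: [0.7, -0.7, 0.4]
gripper_width: 0.47
grasp_force: 0.0
t: 12.3
eef_pos: [0.408, -0.3174, 0.303]
tool_rot: [0.004, 0.714, 0.7, -0.0]
contact_force: [-0.4, -0.4, -0.7]
gripper_width: 0.47
grasp_force: 0.0
```

View pics/b4.png

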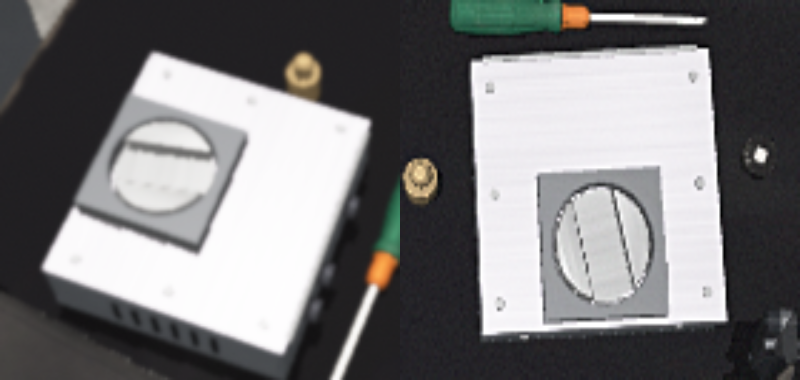

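Right: the weight, puck and screwdriver haven't moved, and the panel is flat and locked. But the slot is only about 1.40 rad, because floor friction dragged it back as I backed off. I'll re-enter without touching the floor and push it to the stop by the walls alone.

```bash
python3 -m creep '[[-0.06,10,50,-30,0,0,0],[-0.06,50,25,-30,0,0,0],[-0.06,50,0,-40,0,0,0.1],[-0.06,30,0,-50,0,0,0.08],[-0.06,0,0,0,0,0,0]]'; python3 - <<'E'
from h import *
p=camera_params("top"); K=p["intrinsics"]; T=p["cam_to_world"]
def ray(c,z):
    u,v=c[0]/2.857+310-.3, c[1]/3.4545+150-.3
    u,v=(c[0]-400)/2.857+310-.3, v
    d=T[:3,:3]@np.array([(u-K[0,2])/K[0,0],-(v-K[1,2])/K[1,1],-1]); return T[:3,3]+(z-T[2,3])/d[2]*d
def ang(a,b,z): s=ray(a,z)-ray(b,z); return np.arctan2(s[0],s[1])
print("slot",ang((613,190),(635,288),.088),ang((575,197),(592,300),.088),"boss",ang((540,175),(547,322),.088),ang((661,168),(668,318),.088))
print("centre",np.mean([ray(c,.088) for c in[(540,175),(547,322),(661,168),(668,318)]],0))
E
```

```text
t: 13.02
eef_pos: [0.5462, -0.234, 0.1451]
tool_rot: [-0.005, 0.643, 0.766, -0.0]
contact_force: [-0.9, 0.2, 1.1]
gripper_width: 0.471
grasp_force: 0.0
slot 1.3207749657679564 1.3842087815794786 boss 1.5185884115958694 1.5339926732781164
centre [ 0.54785859 -0.24364329  0.088     ]
```

```bash
python3 -m creep '[[-0.06,2,-9,0,0,0,0],[-0.06,0,0,-25,0,0,0],[-0.06,0,0,-20,0,0,0],[-0.06,0,0,-15,0,0,0],[-0.06,0,0,-8,0,0,0]]'; python3 -m creep '[[-0.06,0,0,0,0,0,0],[-0.06,0,0,0,0,0,-0.08],[-0.06,0,0,0,0,0,-0.08],[-0.06,0,0,0,0,0,-0.08],[-0.06,0,0,0,0,0,0]]'; python3 -c "
from station import *
print(get_obs()['torque'])"
```

```text
t: 13.65
eef_pos: [0.5489, -0.2467, 0.0822]
tool_rot: [-0.0, 0.645, 0.764, -0.0]
contact_force: [-4.7, 1.0, 21.3]
gripper_width: 0.466
grasp_force: 8.8
t: 14.28
eef_pos: [0.549, -0.245, 0.0828]
tool_rot: [-0.001, 0.731, 0.682, 0.0]
contact_force: [-3.2, 4.1, 4.9]
gripper_width: 0.471
grasp_force: 3.2
[0.86586449 0.62072844 0.08545939]
```

Something caught at z = 0.082, with y about 4 mm off. Lift, re-centre and re-enter.

```bash
python3 -m creep '[[-0.06,0,0,10,0,0,0],[-0.06,0,0,15,0,0,0],[-0.06,0,0,0,0,0,0.1],[-0.06,-1,2,0,0,0,0.06],[-0.06,0,0,0,0,0,0]]'; python3 -c "
from station import *
print(get_obs()['torque'])"
```

```text
t: 14.9
eef_pos: [0.5486, -0.2452, 0.1083]
tool_rot: [0.001, 0.675, 0.738, 0.0]
contact_force: [-0.6, -0.1, 0.0]
gripper_width: 0.47
grasp_force: 0.0
[-0.08281624 -0.00052531 -0.04270592]
```

```bash
python3 -m creep '[[-0.06,0,1.5,0,0,0,0.06],[-0.06,0,0,0,0,0,0]]'; python3 - <<'E'
from h import *
s,_=pts("side")
cv2.imwrite("pics/b5.png",cv2.resize(s[200:280,195:295],(750,600),interpolation=cv2.INTER_CUBIC)[:,:,::-1])
E
```

```text
t: 15.15
eef_pos: [0.5484, -0.2435, 0.1078]
tool_rot: [0.0, 0.653, 0.757, 0.0]
contact_force: [1.2, 0.5, 0.2]
gripper_width: 0.472
grasp_force: 0.0
```

View pics/b5.png

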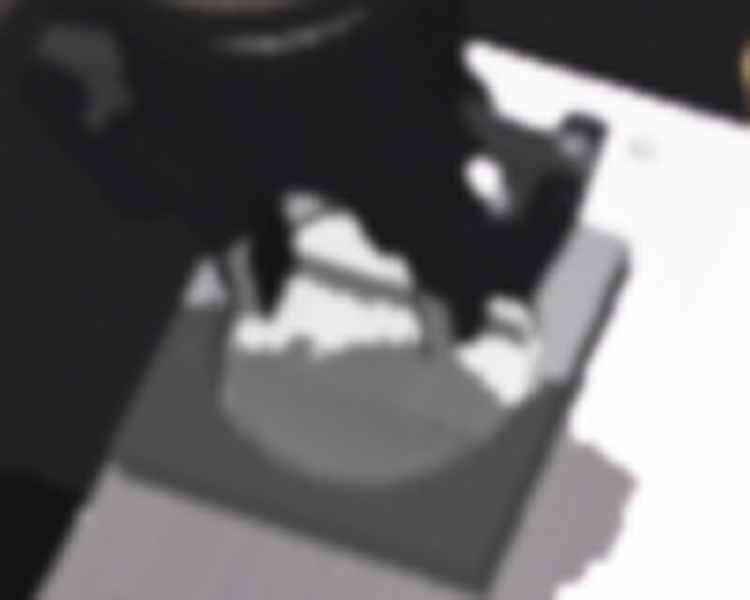

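The side crop now shows the slot edge (300,260)–(525,330) parallel to the boss edge (120,475)–(490,590). So the last push did turn it to the stop. I'll retreat and check from above.

```bash
python3 -m creep '[[-0.06,0,0,50,0,0,0],[-0.06,-30,0,50,0,0,0],[-0.06,-50,0,40,0,0,0],[-0.06,-50,-20,30,0,0,0],[-0.06,-10,-50,20,0,0,0]]'; python3 - <<'E'
from h import *
s,P=pts("top"); Z=P[:,:,2]
print("panel z rear/front",np.nanmedian(Z[170:180,350:410]),np.nanmedian(Z[225:238,412:418]),"boss",np.nanmedian(Z[236:240,365:398]))
cv2.imwrite("pics/b6.png",cv2.resize(s[150:260,310:450],(750,589),interpolation=cv2.INTER_CUBIC)[:,:,::-1])
E
```

```text
t: 15.82
eef_pos: [0.4073, -0.3123, 0.2986]
tool_rot: [0.001, 0.652, 0.758, -0.001]
contact_force: [1.8, -0.6, 0.4]
gripper_width: 0.472
grasp_force: 0.0
panel z rear/front 0.07018149652279726 0.07106259135360105 boss 0.08955821079898962
```

View pics/b6.png

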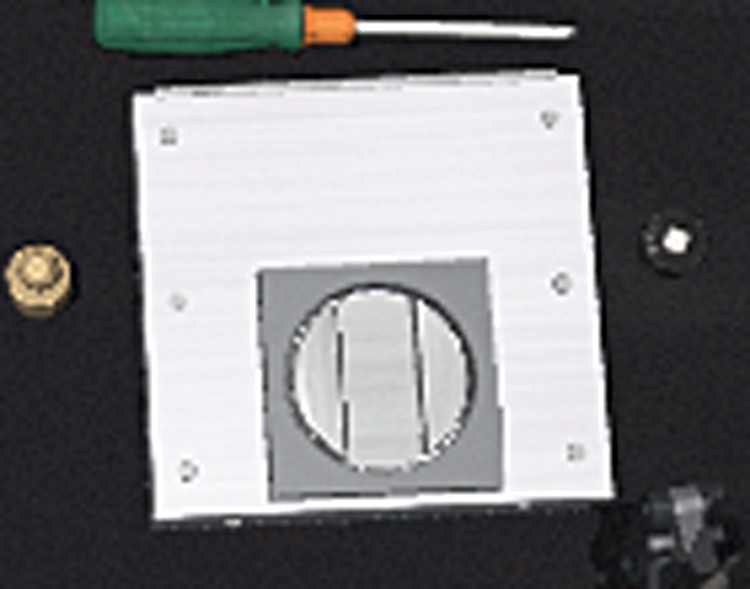

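The slot edges, (412,298)–(427,452) and (338,305)–(347,455), are now parallel to the boss sides at about 3–5°, so the fastener is at roughly 1.55 rad. The panel is flat at 70–71 mm, and the loose items are in place.

```bash
python3 -m creep '[[-0.06,0,0,0,0,0,0],[-0.06,0,0,0,0,0,0]]' && python3 -c "
from station import *
print(hand_in())"
```

```text
t: 16.12
eef_pos: [0.4097, -0.3121, 0.296]
tool_rot: [-0.0, 0.652, 0.758, 0.0]
contact_force: [0.1, -0.1, -0.3]
gripper_width: 0.472
grasp_force: 0.0
the job is handed in; nothing more can be done
None
```

I handed the job in at 16.1 s without a verdict being returned: by the camera the panel is shut flat, the fastener is at about 1.55 rad, the puck, weight and screwdriver look unmoved, and the arm is clear.

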